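# Open the dial lock on the strongbox and hold up its shackle

### The job

Open the combination lock on the strongbox: turn its dial click by click until the notch in the dial's disc has clicked in exactly over the lug of the shackle, then pull the U-shaped shackle straight up out of the lock. Finish while still holding the shackle in the gripper, upright and still, with its leg ends at least 10 cm higher than where they sat in the lock; leave the dial at its open click and do not disturb the timer and the small beaker beside the box.

Things in the scene. Friction and masses are not known exactly. Their poses are not given: they have to be found in the camera images.
- lockbox: grey steel strongbox fixed to the bench, 154 x 214 mm (x, y), lid top 70 mm above the bench; origin: centre of its underside, z up. On the lid a dark lock body, 46 mm wide, top 95 mm above the bench, lies along the box's y. Box frame: dial axis (vertical) x 0, y +45 mm; shackle middle x 0, y -32 mm. A steel hasp strap, top 98 mm above the bench, runs from the heel leg over the -y end
- toe_socket (a point): mouth of the toe leg's socket in the lock body's top, 95 mm above the bench, at x 0, y -2 mm in the box frame. The heel socket is 60 mm from it toward the box's -y. Both are 10 mm wide and 25 mm deep, down to the lid, so a leg is out after 25 mm (28 mm for the heel leg, which also passes the strap's eye)
- dial (a joint): dial angle, rad, growing counterclockwise from above; stops at -1.6 and 2.6. Sprung clicks every 0.524 rad (0, +-0.524 ..), about 0.13 N m to pass; let go within 0.15 rad of one it settles into it. At 0 the notch is over the lug and the lock is open (within about 0.1 rad); at other clicks the disc blocks the lug. Starts in the click at 0.524 or 1.047: turn clockwise to open
- dial_grip (a point): on the dial's axis, middle of its black bar grip, 152 mm above the bench, turns with the dial; x axis across the bar. Bar 14 mm thick, 44 long, 136 to 168 mm above the bench; below it a boss at most 50 mm wide, then the steel disc, 80 mm wide, top 110 mm above the bench. At dial 0 the bar lies along the box's y. A steel rib on the bar's top marks the notch side
- dial_notch (a point): middle of the one open notch in the dial disc's rim (15 mm wide, 11 mm deep, parallel sides), 34 mm from the dial's axis, at the disc's top, 110 mm above the bench; turns with the dial, and at dial 0 it lies toward the box's -y, over the lug
- shackle: loose U of 8 mm round steel bar, about 0.12 kg, both legs standing in the lock; origin midway between the leg ends, at their level (70 mm above the bench when seated); z up to the crossbar, y from heel to toe leg. Legs at y +-30 mm, crossbar centre line 58 mm above the origin. The toe leg bears a lug, 8 mm wide, pointing 10 mm out to +y, its top 33 mm above the origin, 1 mm below the disc
- shackle_grip (a point): middle of the shackle's crossbar (8 mm round bar along the shackle's y, straight over 32 mm), 128 mm above the bench when seated; 26 mm of free height below it
- timer: white lab timer, 68 x 64 x 18 mm, lying beside the -y end of the box; origin at the centre of its underside; not to be disturbed
- beaker: small empty clear beaker, 56 mm wide, 71 mm high, beside the +y end of the box; origin at the centre of its underside; not to be disturbed

How it is judged:
By the outcome, as a careful person would: the job done as asked, in the order asked, and still so for the second after the job is handed in, while the arm keeps its last pose, push and grip.
It also fails if it takes over 40 s, if anything falls off the work surface, if the arm or the gripper's body presses on something with over 40 N, if the wrist force passes 120 N, or if a joint passes its speed limit or range.

### The arm

A 6-joint arm with a two-finger parallel gripper is mounted at the origin on a cart in front of the work surface, level with it; the furniture and walls round the work are solid. World frame = base frame: x ahead of the robot, y to its left, z up, the work surface at z = 0. Lengths are in m, angles in rad, forces in N, time in s.
With the tool pointing down it reaches from about 0.4 to 0.925 m from the base axis. Payload 3.4 kg.
Tool frame: the origin (TCP) lies where the fingers leave the gripper's body, on its centre line; the fingertips stand 73 mm ahead of it and the grasp point (between the pads) lies 54 mm ahead of it; z points along the fingers, y is the line along which they close (so a half turn about z gives the same grasp; the last joint's range is limited). The gripper opens to 85 mm and grips with 20 to 120 N. Pads are 22 mm wide; open, the fingers measure 114 mm over their backs; the gripper's body (76 mm by 85 mm) begins 54 mm behind the grasp point. The pads swing forward as they close: fully open they stand 13 mm farther back than shut.
Start: joints at [1.167, 0.307, 1.506, -0, 1.328, -0.073], TCP at [0.187, 0.544, 0.304] pointing down, gripper open.
Joint ranges: [-3.12, 3.12], [-1.05, 2.28], [0.14, 2.33], [-1.42, 4.57], [0.1, 2.73], [-2.68, 2.68]. Speed limits (rad/s): [2.57, 2.57, 3.14, 3.14, 3.14, 3.14].

### API

Orientations are given as a rotation vector (axis times angle).
In Python, from bench import sense, snapshot, get_calibration, finish_job gives the robot as it stands. The module is installed in compiled form; this text tells all that it offers.
- The arm moves only by the shell command python3 -m pendant 'ROWS'. ROWS is JSON, a list of rows, each an object with "delta_rot": the turn, a rotation vector about the tool's x, y, z as a fraction of full scale, a list of three; "slide": the shift along the tool's x, y, z as a fraction of full scale, a list of three; "hand": the closure, from 0 (fully open) to 1 (shut). In form: [{"delta_rot": [ax, ay, az], "slide": [tx, ty, tz], "hand": hand}, ...]. A call has 1 to 10 rows; each row is the pose to reach, as a shift and turn from the pose commanded when the call began, along the tool's axes at that moment; what a row does not reach only later rows make up. Full scale, the value 1, is 0.5 m for a shift and 60 degrees for a turn. A row lasts 1/10 s, in which the tool goes at most 50 mm and 8.59 degrees, less where a joint would pass 70% of its speed; a pose out of reach is approached as far as the arm can. A call with a number of a shift or a turn outside -1 to 1 is refused whole. A call with a gripper value outside its range is refused whole. The fingers move at their own pace and stop on an object; the grip force is fixed at half the most. Time passes only in rows, so rows that repeat a pose let the fingers close. It gives the time, the measured TCP pose, the force, the opening and the grip force at its end, in the units of the state.
- sense(): the state, without advancing time (a new reading comes with each control period).
- snapshot(name): name is "scene" or "side" or "wrist"; returns (picture, depth): 420x560x3 uint8, red, green, blue; 420x560 float32, m along the optical axis (not along the pixel's ray), 0 where there is no reading.
- get_calibration(name): a dict with "fovy" (degrees; the focal length in pixels is half the picture's height over the tangent of half this angle, whatever the lens; pixels are square), "cx", "cy" (the principal point, pixels), "origin" and "attitude" of the camera in the world. Camera axes: x right, y down, z forward; pixel columns grow to the right and rows downward; lengths in m; the calibration is good to about 2 mm. A picture is of the moment at which its call begins: read the wrist's pose just before it. get_calibration takes no time and is no camera call; for the wrist camera it gives the pose at the moment of the call.
- finish_job(): hands the job in; it is judged then, once.
The state is a dict: "t": time; "joints": joint angles; "joint_vel": joint speeds; "tau": joint torques, N m; "position": TCP position; "tool_rot": TCP orientation; "ft_force": force on the tool from outside, world axes, zero at the start; "torque": the same for the moment, N m; "width": finger opening in m; "gripper_force": force on a finger pad.
Only numpy, scipy, OpenCV 4.12 (cv2) and the standard library are available. Lean on these libraries where they do the work, as an engineer would, in place of code of your own. Each camera call takes 0.05 s, during which the arm holds its last target. There are 200 camera calls.

## Working session

There is one attempt and no reset: what is moved stays moved. The work goes in short steps, Python scripts to look and compute and a shell command to move; the robot and the scene stay as the last step left them, time stands still between calls to the robot, and variables do not carry over. Pictures are saved under pics/ and viewed, at most 10 in all, crops included, and the job is handed in when it is done.

```bash
mkdir -p pics; cat > h.py <<'E'
import numpy as np, cv2
from scipy.spatial.transform import Rotation as R
from bench import sense, snapshot, get_calibration
def cal(n):
    c=get_calibration(n); f=210/np.tan(np.radians(c['fovy'])/2)
    a=np.array(c['attitude'],float)
    M=a if a.shape==(3,3) else (R.from_rotvec(a).as_matrix() if a.size==3 else None)
    return c,f,M,np.array(c['origin'])
def pts(n,d,C=None):
    c,f,M,o=C or cal(n); v,u=np.mgrid[:420,:560]
    p=np.stack([(u-c['cx'])/f*d,(v-c['cy'])/f*d,d],-1)
    return p@M.T+o
def ray(n,u,v,z,C=None):
    c,f,M,o=C or cal(n); r=M@np.array([(u-c['cx'])/f,(v-c['cy'])/f,1]); return o+r*(z-o[2])/r[2]
E
python3 - <<'E'
from h import *
s=sense(); print(s)
for n in ['scene','side','wrist']:
    C=cal(n); print(C[0])
    p,d=snapshot(n); np.savez(f'{n}0.npz',p=p,d=d); cv2.imwrite(f'pics/{n}0.png',p[...,::-1])
E
```

```text
{'t': 0.0, 'joints': array([ 1.16648213e+00,  3.07548343e-01,  1.50765339e+00,  2.05368505e-05,
        1.32836644e+00, -7.34860092e-02]), 'joint_vel': array([-0.0026055 ,  0.00237904, -0.00139079,  0.00101112, -0.00048701,
        0.00047959]), 'tau': array([ 2.06963836e-03, -4.57560432e+01, -2.51917076e+01, -7.26458211e-05,
        1.34413596e-02, -1.18191093e-05]), 'position': array([0.18657531, 0.54332607, 0.30300254]), 'tool_rot': array([-5.17224384e-01, -3.09822782e+00,  3.00712505e-03]), 'ft_force': array([0.60969841, 0.28785419, 0.4375199 ]), 'torque': array([ 0.04150404, -0.05375131, -0.00124177]), 'gripper_force': 0.0, 'width': 0.08541431246257025}
{'fovy': 47.02921031180253, 'cx': 279.4393611799623, 'cy': 212.93658202338065, 'origin': array([ 0.13661503, -0.44366313,  0.8826189 ]), 'attitude': array([-2.31504417,  0.71761296, -0.2844096 ])}
{'fovy': 55.008687379352125, 'cx': 276.2237136620015, 'cy': 212.90969525393834, 'origin': array([ 0.22385219, -0.54785256,  0.62487927]), 'attitude': array([-2.15431944,  0.42600466, -0.24821779])}
{'fovy': 60.51362879372322, 'cx': 283.0050356043346, 'cy': 218.68919485990665, 'origin': array([0.11225514, 0.56725272, 0.37236827]), 'attitude': array([2.33957522, 1.67444599, 0.25950931])}
```

View pics/scene0.png

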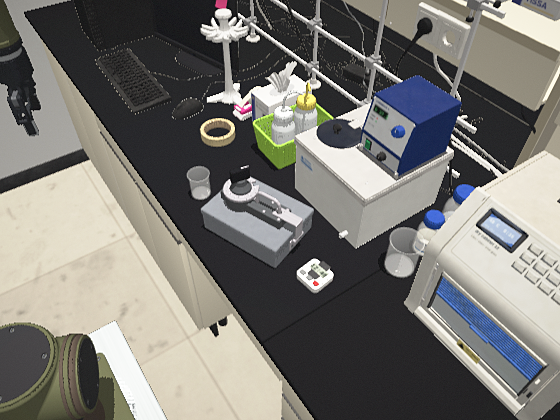

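View pics/side0.png

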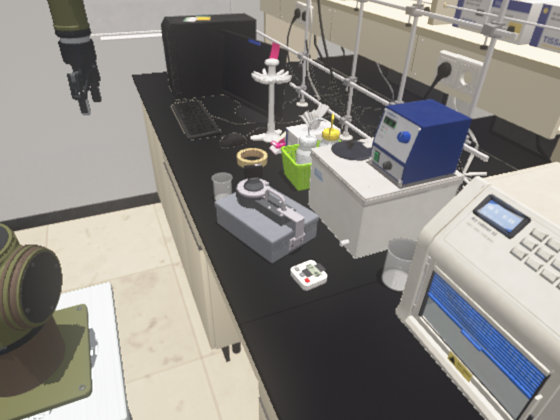

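The scene view shows the strongbox at about (257,218), its dial at (240,187), the shackle at about (285,212), the timer at (315,274) and the beaker at (199,182). The side view shows the same, with the white bath behind the box. Next I'll measure the lid with depth.

```bash
python3 - <<'E'
from h import *
ims=[]
for n,(u0,u1,v0,v1) in {'scene':(180,345,150,300),'side':(200,345,160,300)}.items():
    z=np.load(n+'0.npz'); C=cal(n); P=pts(n,z['d'],C); p=z['p']
    roi=np.zeros((420,560),bool); roi[v0:v1,u0:u1]=1
    m=roi&(abs(P[...,2]-.07)<.004)&(z['d']>0)&(np.ptp(p.astype(int),axis=2)<60)
    k=cv2.morphologyEx(m.astype(np.uint8),cv2.MORPH_OPEN,np.ones((2,2)))
    nn,l,st,_=cv2.connectedComponentsWithStats(k); i=1+np.argmax(st[1:,4])
    q=P[l==i][:,:2]; r=cv2.minAreaRect((q*1000).astype(np.float32)); print(n,len(q),r,np.median(P[l==i][:,2]))
    print(' dark floor z',np.median(P[v0:v1,u0:u1,2][p[v0:v1,u0:u1].max(-1)<30]))
    # things higher than .3/.12 round
    for h in (.10,.14,.2):
        b=(z['d']>0)&(P[...,2]>h)&(np.hypot(P[...,0]-r[0][0]/1000,P[...,1]-r[0][1]/1000)<.3)
        if b.any(): print(' >',h,P[b].min(0).round(3),P[b].max(0).round(3),b.sum())
    c=p[v0:v1,u0:u1,::-1]; ims.append(cv2.resize(c,(400,int(400*c.shape[0]/c.shape[1])),interpolation=cv2.INTER_CUBIC))
h=min(i.shape[0] for i in ims); cv2.imwrite('pics/crop1.png',np.hstack([i[:h] for i in ims]))
E
```

```text
scene 1599 ((374.2567443847656, -107.69903564453125), (799.4171752929688, 195.7393798828125), 68.48493957519531) 0.0721015708738697
 dark floor z 0.0021053393739866033
 > 0.1 [ 0.086 -0.2    0.1  ] [0.671 0.144 0.246] 1329
 > 0.14 [ 0.086 -0.2    0.14 ] [0.671 0.018 0.246] 1019
 > 0.2 [ 0.086 -0.2    0.2  ] [0.671 0.016 0.246] 468
side 1455 ((422.3502197265625, -148.2847900390625), (869.8079833984375, 199.1421356201172), 76.47822570800781) 0.07116705801554946
 dark floor z nan
 > 0.1 [ 0.538 -0.33   0.1  ] [0.722 0.127 0.282] 9593
 > 0.14 [ 0.658 -0.33   0.14 ] [0.722 0.024 0.282] 7953
 > 0.2 [ 0.659 -0.33   0.2  ] [ 0.722 -0.152  0.282] 5408
  return _methods._mean(a, axis=axis, dtype=dtype,
  ret = ret.dtype.type(ret / rcount)
```

View pics/crop1.png

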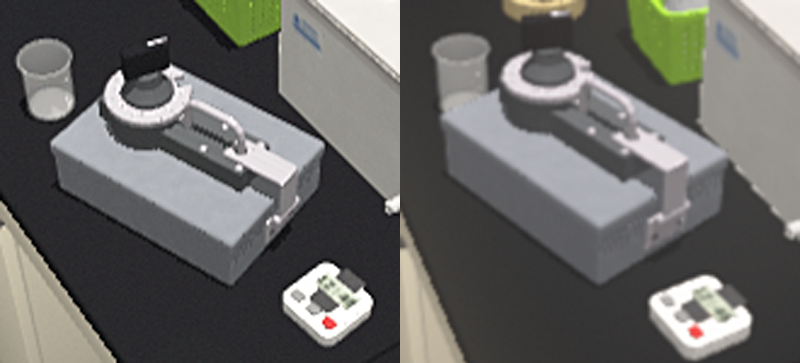

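The crop shows the beaker at left, the dial with its bar turned and the rib at its right end, a notch near (178,80), the shackle's crossbar near (215,115) and the timer at lower right. Now I'll measure robustly.

```bash
cat > m.py <<'E'
from h import *
def box(n):
    z=np.load(n+'0.npz'); C=cal(n); P=pts(n,z['d'],C); p=z['p']
    u0,u1,v0,v1=(180,345,150,300) if n=='scene' else (200,345,160,300)
    roi=np.zeros((420,560),bool); roi[v0:v1,u0:u1]=1
    m=roi&(abs(P[...,2]-.071)<.003)&(z['d']>0)
    c=np.median(P[m][:,:2],0); m&=np.hypot(*(P[...,:2]-c).transpose(2,0,1))<.145
    return P,p,roi,m
if __name__=='__main__':
  for n in ['scene','side']:
    P,p,roi,m=box(n); k=cv2.morphologyEx(m.astype(np.uint8),cv2.MORPH_OPEN,np.ones((3,3)))>0
    q=P[k][:,:2]; r=cv2.minAreaRect((q*1000).astype(np.float32)); print(n,len(q),r, cv2.boxPoints(r).round(0).tolist())
    c=np.array(r[0])/1000
    for lo,hi,t in ((.107,.114,'disc'),(.145,.175,'bar'),(.118,.135,'shackle'),(.094,.101,'body/strap')):
        mm=roi&(P[...,2]>lo)&(P[...,2]<hi)&(np.hypot(P[...,0]-c[0],P[...,1]-c[1])<.13)
        Q=P[mm]; r2=cv2.minAreaRect((Q[:,:2]*1000).astype(np.float32)); print(t,len(Q),np.round(r2[0],1),np.round(r2[1],1),round(r2[2],1))
        if t=='bar': print(np.c_[Q,p[mm]].round(3)[::3].tolist())
E
python3 m.py
```

```text
scene 1496 ((523.3010864257812, 201.12001037597656), (153.93911743164062, 213.3254852294922), 19.739112854003906) [[415.0, 276.0], [487.0, 75.0], [632.0, 127.0], [560.0, 328.0]]
disc 348 [527.9 220.1] [ 79.8 143. ] 40.2
bar 247 [507.9 243.8] [18.2 43.8] 82.4
[[0.525, 0.251, 0.167, 18.0, 18.0, 22.0], [0.529, 0.244, 0.171, 125.0, 120.0, 125.0], [0.521, 0.249, 0.168, 121.0, 117.0, 119.0], [0.524, 0.241, 0.172, 216.0, 209.0, 212.0], [0.51, 0.251, 0.169, 42.0, 41.0, 44.0], [0.514, 0.244, 0.172, 255.0, 255.0, 255.0], [0.519, 0.24, 0.173, 175.0, 169.0, 171.0], [0.525, 0.238, 0.171, 93.0, 90.0, 91.0], [0.502, 0.252, 0.169, 45.0, 43.0, 45.0], [0.507, 0.246, 0.172, 39.0, 41.0, 44.0], [0.512, 0.241, 0.172, 247.0, 239.0, 241.0], [0.518, 0.239, 0.171, 48.0, 46.0, 49.0], [0.525, 0.238, 0.168, 33.0, 33.0, 36.0], [0.493, 0.252, 0.171, 42.0, 43.0, 45.0], [0.498, 0.249, 0.171, 44.0, 45.0, 47.0], [0.503, 0.244, 0.172, 44.0, 43.0, 47.0], [0.508, 0.239, 0.173, 33.0, 35.0, 37.0], [0.515, 0.239, 0.17, 25.0, 26.0, 28.0], [0.521, 0.237, 0.168, 28.0, 25.0, 27.0], [0.528, 0.235, 0.166, 32.0, 31.0, 33.0], [0.49
[... 5210 characters left out ...]
498, 0.239, 0.152, 52.0, 49.0, 48.0], [0.505, 0.237, 0.152, 53.0, 50.0, 49.0], [0.512, 0.237, 0.15, 53.0, 50.0, 49.0], [0.518, 0.233, 0.151, 54.0, 51.0, 50.0], [0.526, 0.233, 0.15, 54.0, 52.0, 51.0], [0.489, 0.241, 0.15, 50.0, 48.0, 48.0], [0.496, 0.242, 0.148, 52.0, 49.0, 50.0], [0.502, 0.238, 0.149, 52.0, 49.0, 49.0], [0.511, 0.24, 0.147, 53.0, 50.0, 49.0], [0.518, 0.238, 0.146, 53.0, 50.0, 49.0], [0.525, 0.236, 0.146, 54.0, 52.0, 50.0], [0.491, 0.241, 0.147, 52.0, 49.0, 48.0], [0.498, 0.239, 0.147, 52.0, 49.0, 48.0], [0.505, 0.237, 0.147, 53.0, 50.0, 49.0], [0.512, 0.236, 0.145, 51.0, 48.0, 47.0]]
shackle 229 [530.1 202.1] [ 39.9 125.9] 30.9
body/strap 603 [527.8 186.6] [ 56.5 206.1] 27.5
```

```bash
cat >> h.py <<'E'
def plan(pos,yaw,f=54):
    "slide/delta_rot to bring the grasp point (pos, world) with tool down and closing line at yaw deg"
    s=sense(); T=R.from_rotvec(s['tool_rot']); y=np.array([np.cos(np.radians(yaw)),np.sin(np.radians(yaw)),0]); z=np.array([0,0,-1.])
    G=R.from_matrix(np.c_[np.cross(y,z),y,z]); tcp=np.array(pos)-z*.054
    print('t',s['t'],'slide',(T.inv().apply(tcp-s['position'])/.5).round(4),'rot',((T.inv()*G).as_rotvec()/np.radians(60)).round(4),'force',s['ft_force'].round(1),'w',s['width'],'j6',s['joints'][5])
c=np.array([.5236,.2004]); Y=np.array([-np.sin(np.radians(20)),np.cos(np.radians(20))])
dial=c+.045*Y; sh=c-.032*Y
E
python3 -c "
from h import *
print(dial,sh,cal('wrist')[2]); plan([*dial,.235],80)"
```

```text
[0.50820909 0.24268617] [0.53454464 0.17032984] [[ 0.32281505  0.90147888  0.28831627]
 [ 0.94646079 -0.30697078 -0.09990456]
 [-0.00155718  0.30513074 -0.9523092 ]]
t 0.15 slide [-0.8036 -0.36    0.0288] rot [-0.0015 -0.0002 -0.1492] force [ 1.1  0.5 -0. ] w 0.08534756367136348 j6 -0.07353371926035672
```

```bash
python3 -m pendant '[{"delta_rot":[0,0,-0.02],"slide":[-0.08,-0.036,0],"hand":0},{"delta_rot":[0,0,-0.04],"slide":[-0.16,-0.072,0.005],"hand":0},{"delta_rot":[0,0,-0.06],"slide":[-0.24,-0.108,0.01],"hand":0},{"delta_rot":[0,0,-0.08],"slide":[-0.32,-0.144,0.015],"hand":0},{"delta_rot":[0,0,-0.1],"slide":[-0.4,-0.18,0.02],"hand":0},{"delta_rot":[0,0,-0.12],"slide":[-0.48,-0.216,0.02],"hand":0},{"delta_rot":[0,0,-0.14],"slide":[-0.56,-0.252,0.025],"hand":0},{"delta_rot":[0,0,-0.149],"slide":[-0.64,-0.288,0.029],"hand":0},{"delta_rot":[0,0,-0.149],"slide":[-0.72,-0.324,0.029],"hand":0},{"delta_rot":[0,0,-0.149],"slide":[-0.804,-0.36,0.029],"hand":0}]'
python3 - <<'E'
from h import *
C=cal('wrist'); p,d=snapshot('wrist'); np.savez('w1.npz',p=p,d=d); cv2.imwrite('pics/w1.png',p[...,::-1])
P=pts('wrist',d,C)
plan([*dial,.158],80)
for lo,hi,t in ((.107,.114,'disc'),(.160,.178,'bar'),(.066,.074,'lid')):
    k=((d>0)&(P[...,2]>lo)&(P[...,2]<hi)&(np.hypot(P[...,0]-c[0],P[...,1]-c[1])<.15)).astype(np.uint8)
    k=cv2.morphologyEx(k,cv2.MORPH_OPEN,np.ones((3,3)))>0
    Q=P[k]; print(t,len(Q),cv2.minAreaRect((Q[:,:2]*1000).astype(np.float32)) if len(Q) else '')
E
```

```text
t: 1.15
position: [0.5092, 0.2415, 0.2891]
tool_rot: [-0.274, -3.129, 0.0]
ft_force: [1.1, 0.2, 0.4]
width: 0.0853
gripper_force: 0.0
t 1.2 slide [0.0168 0.009  0.1543] rot [-0.0031  0.0061 -0.0032] force [ 4.7 -3.3  0.5] w 0.0852985017665425 j6 -1.0311498457790806
disc 5632 ((563.5741577148438, 200.53488159179688), (126.94857788085938, 208.803955078125), 73.0487060546875)
bar 1736 ((508.5531921386719, 241.8052978515625), (13.848912239074707, 43.85413360595703), 79.75091552734375)
lid 26080 ((558.999755859375, 208.63821411132812), (224.94569396972656, 220.66542053222656), 20.25603485107422)
```

View pics/w1.png

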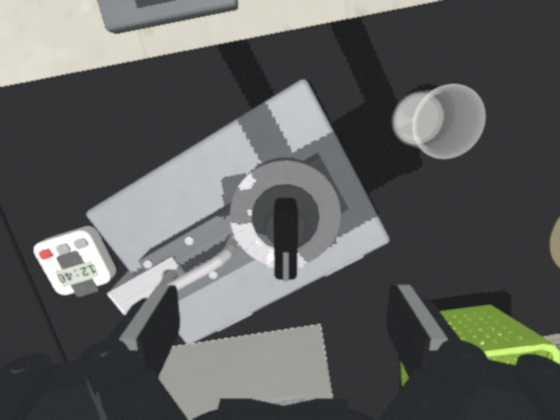

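The wrist view shows the bar along the image's vertical at (286,235), with the rib end at the bottom (285,265). The disc is centred at (286,212), the beaker at (440,120), the timer at (75,262) and the shackle at about (205,265). The bar is at -10 deg, so the dial is at about 1.047. I'll descend partway and check the settled pose.

```bash
python3 -m pendant '[{"delta_rot":[0,0,0],"slide":[0,0,0.02],"hand":0},{"delta_rot":[0,0,0],"slide":[0,0,0.04],"hand":0},{"delta_rot":[0,0,0],"slide":[0,0,0.05],"hand":0},{"delta_rot":[0,0,0],"slide":[0,0,0.05],"hand":0},{"delta_rot":[0,0,0],"slide":[0,0,0.05],"hand":0}]'
python3 -c "
from h import *
plan([.5084,.2422,.158],80)"
```

```text
t: 1.7
position: [0.5076, 0.2439, 0.2642]
tool_rot: [-0.271, -3.129, 0.0]
ft_force: [-0.7, -0.1, -0.1]
width: 0.0853
gripper_force: 0.0
t 1.7 slide [-0.0023 -0.003   0.1043] rot [-0.0003 -0.0007  0.0015] force [-0.7 -0.1 -0.1] w 0.08526977458898076 j6 -1.0250141048237504
```

```bash
python3 -m pendant '[{"delta_rot":[0,0,0],"slide":[-0.002,-0.003,0.03],"hand":0},{"delta_rot":[0,0,0],"slide":[-0.002,-0.003,0.06],"hand":0},{"delta_rot":[0,0,0],"slide":[-0.002,-0.003,0.09],"hand":0},{"delta_rot":[0,0,0],"slide":[-0.002,-0.003,0.104],"hand":0},{"delta_rot":[0,0,0],"slide":[-0.002,-0.003,0.104],"hand":0.3},{"delta_rot":[0,0,0],"slide":[-0.002,-0.003,0.104],"hand":0.6},{"delta_rot":[0,0,0],"slide":[-0.002,-0.003,0.104],"hand":1},{"delta_rot":[0,0,0],"slide":[-0.002,-0.003,0.104],"hand":1},{"delta_rot":[0,0,0],"slide":[-0.002,-0.003,0.104],"hand":1},{"delta_rot":[0,0,0],"slide":[-0.002,-0.003,0.104],"hand":1}]'
python3 -c "
from h import *
plan([.5084,.2422,.158],80)"
```

```text
t: 2.7
position: [0.5098, 0.2424, 0.2133]
tool_rot: [0.274, 3.128, 0.004]
ft_force: [0.0, 4.1, 3.1]
width: 0.0129
gripper_force: 60.6
t 2.7 slide [ 0.0026 -0.0009  0.0026] rot [ 0.0026  0.0012 -0.0005] force [0.  4.1 3.1] w 0.012867223986054773 j6 -1.0283949116954176
```

Gripped at a width of 13 mm. Now I'll turn one click (30°) clockwise.

```bash
python3 -m pendant '[{"delta_rot":[0,0,0.1],"slide":[0,0,0],"hand":1},{"delta_rot":[0,0,0.2],"slide":[0,0,0],"hand":1},{"delta_rot":[0,0,0.3],"slide":[0,0,0],"hand":1},{"delta_rot":[0,0,0.4],"slide":[0,0,0],"hand":1},{"delta_rot":[0,0,0.5],"slide":[0,0,0],"hand":1},{"delta_rot":[0,0,0.5],"slide":[0,0,0],"hand":1},{"delta_rot":[0,0,0.5],"slide":[0,0,0],"hand":1},{"delta_rot":[0,0,0.5],"slide":[0,0,0],"hand":1}]'
python3 -c "
from h import *
plan([.5084,.2422,.158],50); print(sense()['torque'])"
```

```text
t: 3.5
position: [0.5097, 0.2422, 0.2132]
tool_rot: [1.071, 2.953, 0.004]
ft_force: [-0.6, 5.1, 5.9]
width: 0.0127
gripper_force: 60.9
t 3.5 slide [ 0.0019 -0.0016  0.0025] rot [ 0.0023 -0.0001  0.0021] force [-0.6  5.1  5.9] w 0.012738368886173905 j6 -0.5073200757775095
[ 0.48159079  0.24772076 -0.03596086]
```

```bash
python3 -m pendant '[{"delta_rot":[0,0,0.1],"slide":[0,0,0],"hand":1},{"delta_rot":[0,0,0.2],"slide":[0,0,0],"hand":1},{"delta_rot":[0,0,0.3],"slide":[0,0,0],"hand":1},{"delta_rot":[0,0,0.4],"slide":[0,0,0],"hand":1},{"delta_rot":[0,0,0.5],"slide":[0,0,0],"hand":1},{"delta_rot":[0,0,0.5],"slide":[0,0,0],"hand":1},{"delta_rot":[0,0,0.5],"slide":[0,0,0],"hand":1},{"delta_rot":[0,0,0.5],"slide":[0,0,0],"hand":1}]'
python3 -c "
from h import *
plan([.5084,.2422,.158],20); print(sense()['torque'])"
```

```text
t: 4.3
position: [0.5095, 0.2421, 0.2133]
tool_rot: [-1.799, -2.575, -0.003]
ft_force: [-1.9, 5.1, 6.4]
width: 0.0126
gripper_force: 61.1
t 4.3 slide [ 0.0009 -0.002   0.0025] rot [ 0.0016 -0.0012  0.002 ] force [-1.9  5.1  6.4] w 0.012569769851544477 j6 0.01629791405893566
[ 0.59137955  0.42721938 -0.00319907]
```

Now I'll release, rise and look.

```bash
python3 -m pendant '[{"delta_rot":[0,0,0],"slide":[0,0,0],"hand":0.6},{"delta_rot":[0,0,0],"slide":[0,0,0],"hand":0.3},{"delta_rot":[0,0,0],"slide":[0,0,0],"hand":0},{"delta_rot":[0,0,0],"slide":[0,0,-0.03],"hand":0},{"delta_rot":[0,0,0],"slide":[0,0,-0.07],"hand":0},{"delta_rot":[0,0,0],"slide":[0,0,-0.11],"hand":0},{"delta_rot":[0,0,0],"slide":[0,0,-0.15],"hand":0},{"delta_rot":[0,0,0],"slide":[0,0,-0.15],"hand":0},{"delta_rot":[0,0,0],"slide":[0,0,-0.15],"hand":0}]'
cat > look.py <<'E'
from h import *
import sys
C=cal('wrist'); p,d=snapshot('wrist'); cv2.imwrite(f'pics/{sys.argv[1]}.png',p[...,::-1])
P=pts('wrist',d,C); D=P[...,:2]-c; yb=D@Y; xb=D@np.array([Y[1],-Y[0]])
for t,lo,hi,y0,y1 in (('bar',.160,.178,0,.09),('shackle',.120,.135,-.075,.01)):
    k=((d>0)&(P[...,2]>lo)&(P[...,2]<hi)&(abs(xb)<.04)&(yb>y0)&(yb<y1)).astype(np.uint8)
    k=cv2.morphologyEx(k,cv2.MORPH_OPEN,np.ones((3,3)))>0
    Q=P[k]; print(t,len(Q),cv2.minAreaRect((Q[:,:2]*1000).astype(np.float32)) if len(Q) else '',np.percentile(Q[:,2],95) if len(Q) else '')
plan([*sh,.128],20)
E
python3 look.py w2
```

```text
t: 5.2
position: [0.5092, 0.2411, 0.2872]
tool_rot: [1.802, 2.573, -0.0]
ft_force: [0.0, 0.4, 0.0]
width: 0.0853
gripper_force: 0.0
bar 1782 ((509.3551330566406, 241.78810119628906), (13.946952819824219, 44.237606048583984), 19.70976448059082) 0.1686073255429611
shackle 790 ((535.9887084960938, 170.11004638671875), (7.608126163482666, 62.55327224731445), 20.00831413269043) 0.1315469702353477
t 5.25 slide [-0.1503  0.0006  0.2089] rot [-0.0016  0.0003 -0.0001] force [ 0.1 -0.3 -0.3] w 0.08526563288433146 j6 0.018597531882589682
```

View pics/w2.png

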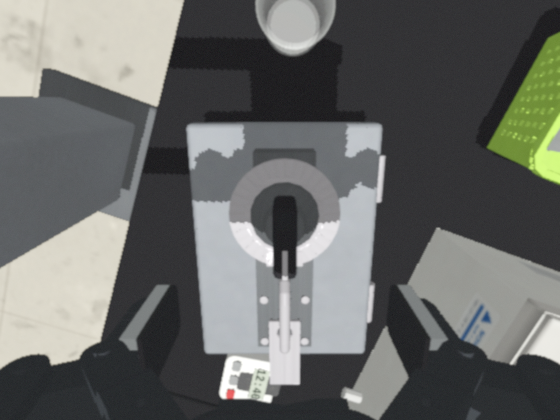

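The wrist view shows the bar aligned with the box at (285,235), with its rib end toward the shackle, whose bar is at (285,310). The dial is at 19.7° against the box's 20°, so it's at 0 (open). Next I'll go over the shackle and down.

```bash
python3 -m pendant '[{"delta_rot":[0,0,0],"slide":[-0.05,0.001,0],"hand":0},{"delta_rot":[0,0,0],"slide":[-0.1,0.002,0],"hand":0},{"delta_rot":[0,0,0],"slide":[-0.15,0.003,0],"hand":0},{"delta_rot":[0,0,0],"slide":[-0.15,0.003,0.05],"hand":0},{"delta_rot":[0,0,0],"slide":[-0.15,0.003,0.1],"hand":0},{"delta_rot":[0,0,0],"slide":[-0.15,0.003,0.15],"hand":0},{"delta_rot":[0,0,0],"slide":[-0.15,0.003,0.15],"hand":0},{"delta_rot":[0,0,0],"slide":[-0.15,0.003,0.15],"hand":0}]'
python3 -c "
from h import *
plan([.5355,.1702,.128],20)"
```

```text
t: 6.05
position: [0.5356, 0.1712, 0.2113]
tool_rot: [-1.801, -2.572, 0.004]
ft_force: [1.1, -0.0, 0.2]
width: 0.0855
gripper_force: 0.0
t 6.05 slide [-0.0018 -0.0007  0.0586] rot [-0.0031 -0.0003 -0.0002] force [ 1.1 -0.   0.2] w 0.08545212223372065 j6 -0.11462074779363066
```

```bash
python3 -m pendant '[{"delta_rot":[0,0,0],"slide":[-0.002,0,0.03],"hand":0},{"delta_rot":[0,0,0],"slide":[-0.002,0,0.058],"hand":0},{"delta_rot":[0,0,0],"slide":[-0.002,0,0.058],"hand":0.3},{"delta_rot":[0,0,0],"slide":[-0.002,0,0.058],"hand":0.6},{"delta_rot":[0,0,0],"slide":[-0.002,0,0.058],"hand":0.85},{"delta_rot":[0,0,0],"slide":[-0.002,0,0.058],"hand":1},{"delta_rot":[0,0,0],"slide":[-0.002,0,0.058],"hand":1},{"delta_rot":[0,0,0],"slide":[-0.002,0,0.058],"hand":1},{"delta_rot":[0,0,0],"slide":[-0.002,0,0.058],"hand":1}]'
python3 -c "
from h import *
plan([.5355,.1702,.128],20)"
```

```text
t: 6.95
position: [0.537, 0.1705, 0.184]
tool_rot: [1.802, 2.573, 0.001]
ft_force: [-0.4, 0.4, 3.4]
width: 0.0054
gripper_force: 58.6
t 6.95 slide [ 0.0004 -0.0031  0.004 ] rot [ 0.0011  0.0001 -0.0003] force [-0.4  0.4  3.4] w 0.00535857917634689 j6 -0.11625367905106246
```

```bash
python3 -m pendant '[{"delta_rot":[0,0,0],"slide":[0,0,-0.005],"hand":1},{"delta_rot":[0,0,0],"slide":[0,0,-0.01],"hand":1},{"delta_rot":[0,0,0],"slide":[0,0,-0.015],"hand":1},{"delta_rot":[0,0,0],"slide":[0,0,-0.02],"hand":1},{"delta_rot":[0,0,0],"slide":[0,0,-0.025],"hand":1},{"delta_rot":[0,0,0],"slide":[0,0,-0.03],"hand":1},{"delta_rot":[0,0,0],"slide":[0,0,-0.03],"hand":1}]'
python3 -c "
from h import *
plan([.5355,.1702,.128],20)"
```

```text
t: 7.65
position: [0.5369, 0.1705, 0.1988]
tool_rot: [1.802, 2.573, 0.001]
ft_force: [0.6, -0.1, -1.5]
width: 0.0052
gripper_force: 58.5
t 7.65 slide [ 0.0004 -0.0028  0.0337] rot [ 0.0008  0.0001 -0.0002] force [ 0.6 -0.1 -1.5] w 0.0052285024448669405 j6 -0.1163074300651928
```

It's rising freely with about the shackle's weight on the wrist. I'll carry on straight up.

```bash
python3 -m pendant '[{"delta_rot":[0,0,0],"slide":[0,0,-0.015],"hand":1},{"delta_rot":[0,0,0],"slide":[0,0,-0.03],"hand":1},{"delta_rot":[0,0,0],"slide":[0,0,-0.055],"hand":1},{"delta_rot":[0,0,0],"slide":[0,0,-0.085],"hand":1},{"delta_rot":[0,0,0],"slide":[0,0,-0.115],"hand":1},{"delta_rot":[0,0,0],"slide":[0,0,-0.15],"hand":1},{"delta_rot":[0,0,0],"slide":[0,0,-0.185],"hand":1},{"delta_rot":[0,0,0],"slide":[0,0,-0.215],"hand":1},{"delta_rot":[0,0,0],"slide":[0,0,-0.235],"hand":1},{"delta_rot":[0,0,0],"slide":[0,0,-0.24],"hand":1}]'
python3 -m pendant '[{"delta_rot":[0,0,0],"slide":[0,0,0],"hand":1},{"delta_rot":[0,0,0],"slide":[0,0,0],"hand":1},{"delta_rot":[0,0,0],"slide":[0,0,0],"hand":1},{"delta_rot":[0,0,0],"slide":[0,0,0],"hand":1},{"delta_rot":[0,0,0],"slide":[0,0,0],"hand":1}]'
python3 - <<'E'
from h import *
a=[]
for n,(u0,u1,v0,v1) in {'wrist':(0,560,0,420),'scene':(180,345,110,300),'side':(190,345,110,300)}.items():
    p,d=snapshot(n); i=p[v0:v1,u0:u1,::-1]; a.append(cv2.resize(i,(int(320*i.shape[1]/i.shape[0]) if n!='wrist' else 260,320),interpolation=cv2.INTER_CUBIC))
o=np.hstack(a); print(o.shape); cv2.imwrite('pics/end.png',o)
E
```

```text
t: 8.65
position: [0.5372, 0.1706, 0.3205]
tool_rot: [1.801, 2.571, 0.004]
ft_force: [0.4, -0.5, -1.3]
width: 0.006
gripper_force: 58.5
t: 9.15
position: [0.5365, 0.1704, 0.3178]
tool_rot: [-1.802, -2.573, 0.001]
ft_force: [0.8, 0.2, -0.8]
width: 0.0053
gripper_force: 58.5
(320, 798, 3)
```

View pics/end.png

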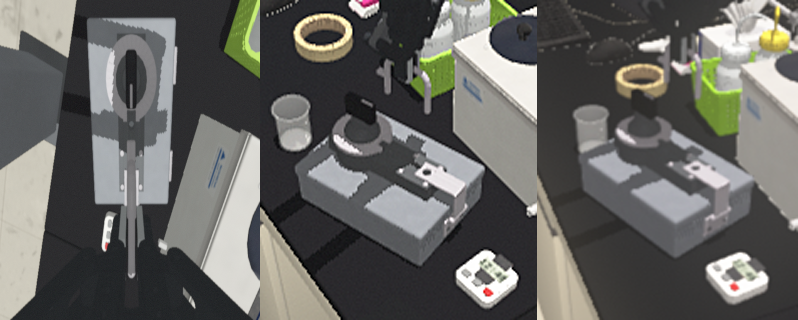

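The end views show the shackle upright in the fingers at about (410,85) in the scene crop, and the sockets empty at (427,170). The dial bar is along the box, and the beaker and timer are in place. The lift is 134 mm.

```bash
python3 -c "
from bench import finish_job
print(finish_job())"
```

```text
the job is handed in; nothing more can be done
None
```

The lock is open and the job is handed in (no verdict was returned): I turned the dial two clicks to its open click and pulled the shackle straight up 134 mm, where the gripper holds it upright and still; the last pictures show the timer and beaker in place.

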